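# Shim the rocking flow meter

## Task

The bench flow meter rocks because one of its feet, the bare steel one that the grey step wedge lies near, is too short. Push the wedge along the bench, thin end first, under that foot until the foot stands on the wedge's flat step and the meter stands level, then draw the hand back. Push only the wedge: do not lift it, do not touch the meter or shove it along, and leave the bottle, jar and screwdriver alone.

Things in the scene. Friction and masses are not known exactly. Their poses are not given: they have to be found in the camera images.
- meter: Loose flow meter, 2.2 kg: white box 176 x 116 (x, y), 180 mm high, on two bars along its y at x = -75 and 75, 264 long, 24 wide, underside 40 mm up. Origin: centre of its base at bench level; z up when level. Ball feet (30 mm) at x = +-75, y = +-120: three black rubber; that at x 75, y -120 bare steel, 8 mm short, so the meter leans 3.6 degrees onto it at first. Slides if shoved with over 10 N.
- short_foot (a point): Lowest point of the short bare steel ball foot (ball diameter 30 mm), open to the wedge from the meter's -y side. At the start it rests on the bench; with the meter level it is 8 mm above the bench.
- wedge: Loose grey plastic step wedge, 115 long, 60 wide, 180 g, lying flat, thin end roughly towards the short foot. Origin: centre of its underside; x points to the thin end, z up. Along x: ramp from +57.5 (1 mm high) up to +12.5, flat step 8.3 mm high from +12.5 to -32.5, upright heel block 28 mm high, 60 wide, from -32.5 to -57.5 mm. Pushing it under the foot takes some 4 to 10 N.
- wedge_step (a point): Point on the wedge's flat step, on its centre line at x = -3 mm, 8.3 mm up: a good place for the foot's lowest point. The ball meets the heel's front face 14 mm further on.
- wedge_back (a point): Centre of the heel's upright back face (60 mm wide, 28 mm high, at x = -57.5 mm of the wedge, 14 mm up), the place to push.
- bottle: Bystander: amber glass bottle, 72 mm diameter, 150 mm high, standing to the left of the meter. Origin: centre of its underside.
- jar: Bystander: small glass jar, 44 mm diameter, 55 mm high, beyond the meter. Origin: centre of its underside.
- driver: Bystander: screwdriver with a black handle, lying on the bench nearer the robot. Origin: middle of its underside.

How it is judged:
At the end, for the whole second after the job is handed in: The meter stands within 0.7 degrees of level, at rest, not moved more than 30 mm, its short foot bearing on the flat step of the wedge (foot's lowest point between ramp top and heel, within 28 mm of the wedge's centre line), the wedge lying flat on the bench (angle between meter's own z axis and vertical below 0.012 rad and x of short_foot in the frame of wedge between -0.03 and 0.0125 m and y of short_foot in the frame of wedge between -0.028 and 0.028 m and contact force between wedge and meter above 0.5 N and linear speed of each of wedge, meter below 0.01 m/s and angular speed of meter below 0.05 rad/s and distance of meter from where it was at the start of the episode below 0.03 m and angle between wedge's own z axis and vertical below 0.03 rad and height (world z) of wedge below 0.004 m); the robot touches nothing.
It fails at once if the wedge is lifted or tipped off the bench (height (world z) of wedge above 0.012 m or angle between wedge's own z axis and vertical above 0.2 rad).
It fails at once if the robot touches the meter (contact force between any of the fingers, the arm and meter above 1.5 N).
It fails at once if the meter is shoved more than 30 mm from its place (distance of meter from where it was at the start of the episode above 0.03 m).
It fails at once if the bottle, jar or screwdriver is disturbed (distance of any of bottle, jar, driver from where it was at the start of the episode above 0.02 m or angle between any of bottle, jar's own z axis and vertical above 0.3 rad).
It also fails if it takes over 38 s, if anything falls off the work surface, if the arm or the gripper's body presses on something with over 40 N, if the wrist force passes 120 N, or if a joint passes its speed limit or range.

## Robot

A 6-joint arm with a two-finger parallel gripper is mounted at the origin on the work surface. World frame = base frame: x ahead of the robot, y to its left, z up, the work surface at z = 0. Lengths are in m, angles in rad, forces in N, time in s.
With the tool pointing down it reaches from about 0.25 to 0.85 m from the base axis. Payload 12.5 kg.
Tool frame: the origin (TCP) lies on the front face of the gripper's body, between the roots of the fingers; the fingertips stand 84 mm ahead of it and the grasp point (between the pads) lies ahead of it (ctrl.grip_point_offset is the z of the grasp point in the tool frame, in m); z points along the fingers, x is the direction in which the jaws open and shut, and the axes are right-handed (so a half turn about z gives the same grasp; the last joint's range is limited). The gripper opens to 93 mm and grips with 3 to 60 N. Pads are 15 mm wide; open, the fingers measure 128 mm over their backs; the gripper's body (75 mm by 188 mm) begins 65 mm behind the grasp point.
Start: joints at [-0.085, 0.351, 1.652, -0, 1.139, -0.085], TCP at [0.55, 0, 0.303] pointing down, gripper open.
Joint ranges: [-2.75, 2.75], [-0.79, 2.1], [0.01, 2.65], [-1.57, 4.71], [0.07, 3.14], [-2.87, 2.87]. Speed limits (rad/s): [2.22, 2.22, 2.79, 3.14, 3.14, 3.14].

## Interface

Orientations are given as a unit quaternion [w, x, y, z].
In Python, from workcell import sensors, cams, close_job, ctrl gives the robot as it stands.
- The arm moves only by the tool jog_arm, never from a script. Its argument "motion" is a list that holds one entry, the list of rows, each a list of 6 numbers: the shift along the tool's x, y, z in mm, then the turn, a rotation vector about the tool's x, y, z in rad. In form: [[[dx, dy, dz, wx, wy, wz], ...]]. A call has exactly 10 rows; each row is the pose to reach, as a shift and turn from the pose commanded when the call began, along the tool's axes at that moment; what a row does not reach only later rows make up. A row lasts 1/12 s, in which the tool goes at most 41.7 mm and 7.16 degrees, less where a joint would pass 70% of its speed; a pose out of reach is approached as far as the arm can. A call with a gripper value outside its range is refused whole. "hand" is the opening in per cent of the stroke, from 0 (shut) to 100 (fully open), set as the call begins (left out, the last holds). The fingers move at their own pace and stop on an object; "newtons" is the grip in N (left out, the last holds). Time passes only in rows, so rows that repeat a pose let the fingers close, or fill a call up. It gives the time, the measured TCP pose, the force and the opening at its end, in the units of the state.
- sensors.get_obs(): the state, without advancing time (a new reading comes with each control period).
- cams.read_camera(name): name is "scene" or "side" or "wrist"; returns a dict with "frame" (420x560x3 uint8, blue, green, red), "K" (3x3 intrinsics, pixels), "R" (3x3) and "t" (3): a world point X has camera coordinates R X + t; the wrist camera has in their place "tool_from_camera" (4x4, takes a point from camera to tool coordinates, whose origin is the TCP and whose axes are the tool frame's). Camera axes: x right, y down, z forward; pixel columns grow to the right and rows downward; lengths in m; the calibration is good to about 2 mm. The wrist camera is an equidistant fisheye: a pixel r from the principal point sees the ray r / f radians off the axis. A picture is of the moment at which its call begins: read the wrist's pose just before it. There is no depth.
- close_job(): hands the job in, once; it reports no verdict.
The state is a dict: "time": time; "joint_pos": joint angles; "joint_vel": joint speeds; "joint_efforts": joint torques, N m; "tool_pos": TCP position; "orientation": TCP orientation; "wrist_force": force on the tool from outside, world axes, zero at the start; "wrist_torque": the same for the moment, N m; "gripper_width": opening from 0.0 (shut) to 1.0 (fully open).
Only numpy, scipy, OpenCV 4.12 (cv2) and the standard library are available. Lean on these libraries where they do the work, as an engineer would, in place of code of your own. Each camera call takes 0.05 s, during which the arm holds its last target. There are 200 camera calls.

## Working session

There is one attempt and no reset: what is moved stays moved. The work goes in short steps, Python scripts to look and compute and a tool call to move; the robot and the scene stay as the last step left them, time stands still between calls to the robot, and variables do not carry over. Pictures are saved under pics/ and viewed, about 8 in all and at most 12, crops included, and the job is handed in when it is done.

Besides the shell and the picture viewer there is one more tool, called after "Emit:" as name([rows], argument=value, ...), one row to a line, values as JSON. jog_arm: Moves the arm, as the interface text tells. Its arguments: {"type":"object","properties":{"motion":{"type":"array"},"hand":{"type":"number"},"newtons":{"type":"number"}},"required":["motion"]}

```bash
mkdir -p pics; python3 - <<'E'
from workcell import sensors,cams,ctrl
import cv2,pickle
o=sensors.get_obs();print(o['time'],o['tool_pos'],o['orientation'],ctrl.grip_point_offset)
d={}
for n in("scene","side","wrist"):
    c=cams.read_camera(n);d[n]=c;cv2.imwrite(f'pics/{n}0.png',c['frame'])
pickle.dump((o,d),open('c0.pkl','wb'))
print(d['wrist']['tool_from_camera'],d['wrist']['K'])
E
```

```text
0.0 [5.49743049e-01 5.06836252e-05 3.02192502e-01] [-5.12694051e-05  9.99999816e-01  4.04285958e-06 -6.04995224e-04] 0.0653
[[ 9.99999327e-01  1.16038308e-03  8.07586198e-06  2.29842897e-04]
 [-1.11996491e-03  9.63299448e-01  2.68426747e-01 -7.54413442e-02]
 [ 3.03698381e-04 -2.68426576e-01  9.63300099e-01 -8.27122978e-02]
 [ 0.00000000e+00  0.00000000e+00  0.00000000e+00  1.00000000e+00]] [[325.1922621    0.         283.26725654]
 [  0.         325.1922621  210.27069677]
 [  0.           0.           1.        ]]
```

View pics/scene0.png

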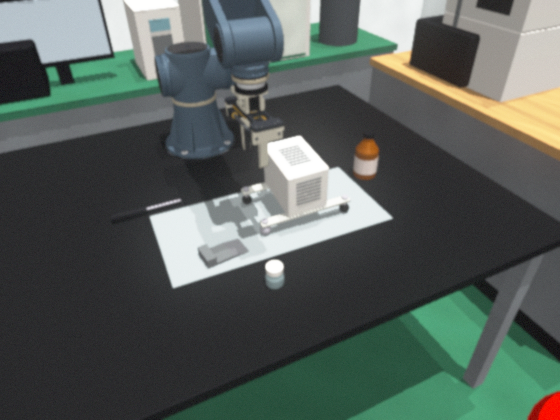

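View pics/side0.png

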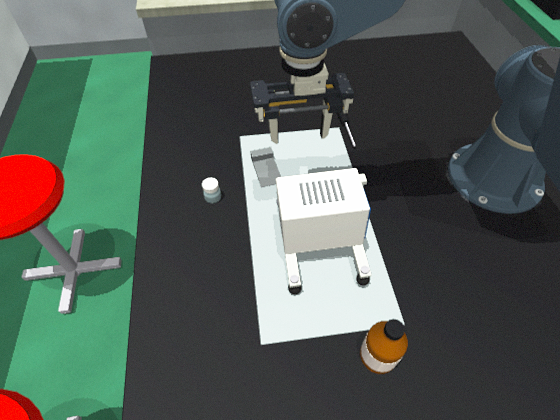

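View pics/wrist0.png

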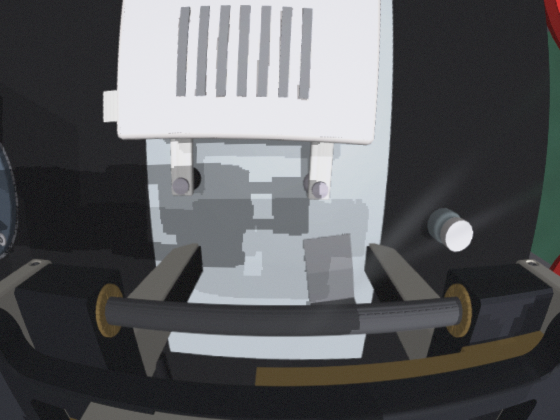

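```bash
python3 - <<'E'
import cv2,numpy as np
a=cv2.imread('pics/wrist0.png')[165:315,270:400]
b=cv2.imread('pics/scene0.png')[205:275,185:315]
c=cv2.imread('pics/side0.png')[125:205,235:365]
f=lambda i,s:cv2.resize(i,None,fx=s,fy=s,interpolation=cv2.INTER_CUBIC)
A=f(a,4);B=f(b,3);C=f(c,3)
o=np.zeros((600,790,3),np.uint8)
o[:,:390]=A[:600,:390];o[:210,395:785]=B;o[220:460,395:785]=C
# full wrist width needs 520
o=np.zeros((600,800,3),np.uint8);o[:,:400]=A[:,80:480];o[:210,405:795]=B;o[220:460,405:795]=C
cv2.imwrite('pics/crop0.png',o)
E
```

```text
(no output)
```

View pics/crop0.png

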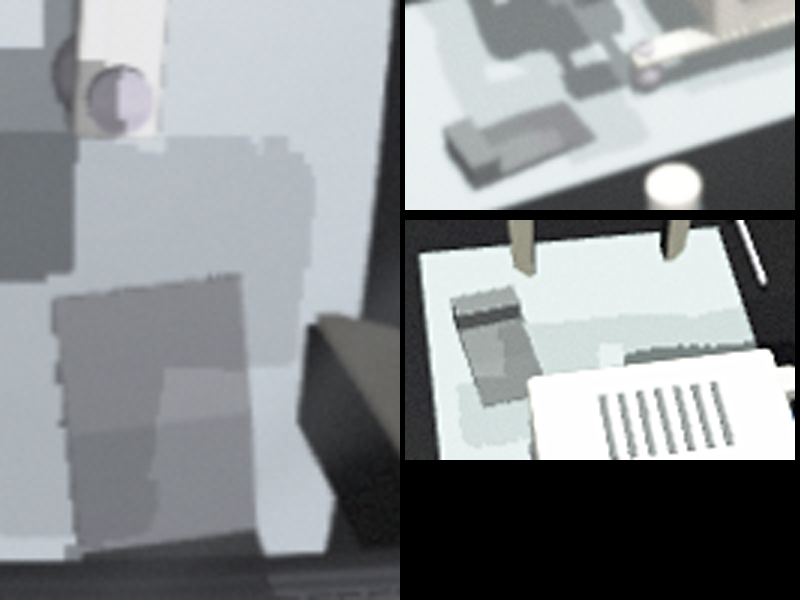

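```bash
cat >h.py <<'E'
import numpy as np
from scipy.spatial.transform import Rotation as Ro
def wray(c,o,u,v):
    K=c['K'];p=np.array([(u-K[0,2]),(v-K[1,2])]);r=np.hypot(*p);th=r/K[0,0]
    d=np.r_[p/r*np.sin(th),np.cos(th)] if r>0 else np.array([0,0,1.])
    T=c['tool_from_camera'];q=o['orientation'];R=Ro.from_quat([q[1],q[2],q[3],q[0]]).as_matrix()
    return R@T[:3,3]+o['tool_pos'],R@T[:3,:3]@d
def ray(c,u,v):
    return -c['R'].T@c['t'],c['R'].T@np.linalg.inv(c['K'])@np.array([u,v,1.])
def onz(r,z): return (r[0]+r[1]*(z-r[0][2])/r[1][2])*1000
E
python3 - <<'E'
import pickle;from h import *
o,d=pickle.load(open('c0.pkl','rb'));w=d['wrist']
np.set_printoptions(precision=1,suppress=True)
for n,u,v,z in [('thinL',303.25,239.25,.001),('thinR',350,233.5,.001),('stepL',307.5,273.25,.0083),('stepR',352.5,268,.0083),('heelL',310,302.5,.0083),('heelR',353.75,297.5,.0083),('boss',320,190,.055),('bossL',181,186,.055),('barendL',310,198.8,.05),('barendR',330.5,200,.05),('balldark',306,186,.015)]:
    print(n,onz(wray(w,o,u,v),z))
s=d['scene'];X=lambda x,y:(185+(x-405)/3,205+y/3)
for n,x,y,z in [('ball',648,75,.008),('boss',645,47,.055),('thin near',597,135,.001),('thinfar',548,102,.001),('heelnear bot',476,187,0),('heel top near',477,164,.028),('heeltop left',447,127,.028)]:
    print('s',n,onz(ray(s,*X(x,y)),z))
c=d['side'];X=lambda x,y:(235+(x-405)/3,125+(y-220)/3)
for n,x,y,z in [('thinL',485,405,.001),('thinR',541,374,.001),('heelbackL',450,298,.028),('heelbackR',515,286,.028),('heelfrontL',455,310,.028),('heelfrontR',520,302,.028)]:
    print('d',n,onz(ray(c,*X(x,y)),z))
E
```

```text
thinL [574.9 -69.4   1. ]
thinR [634.4 -62.    1. ]
stepL [ 581.  -113.7    8.3]
stepR [ 639.7 -107.2    8.3]
heelL [ 585.8 -158.4    8.3]
heelR [ 645.4 -152.2    8.3]
boss [587.9   5.5  55. ]
bossL [440.3  10.4  55. ]
barendL [578.   -5.1  50. ]
barendR [600.1  -6.3  50. ]
balldark [576.    1.7  15. ]
s ball [583.2   7.2   8. ]
s boss [599.6  -1.2  55. ]
s thin near [629.1 -61.4   1. ]
s thinfar [570.  -84.1   1. ]
s heelnear bot [ 642.1 -174.1    0. ]
s heel top near [ 645.9 -171.2   28. ]
s heeltop left [ 592.2 -180.    28. ]
d thinL [630.3 -64.8   1. ]
d thinR [575.5 -93.6   1. ]
d heelbackL [ 647.5 -175.7   28. ]
d heelbackR [ 586.  -182.1   28. ]
d heelfrontL [ 644.7 -159.5   28. ]
d heelfrontR [ 584.5 -160.5   28. ]
```

The wrist crop shows the wedge's thin edge at about (303,239) to (350,233), its heel front at (310,302) to (354,297), and the short foot's bar end near (320,190). That puts the wedge origin at (612,-123) mm heading 7° left of +y, and the foot at about (585,7). I'll move behind the heel with the fingers nearly closed, tilted 15° and turned 7°.

Emit:
jog_arm([
  [[9, 30, 19, 0.033, -0.002, -0.015], [19, 60, 38, 0.065, -0.004, -0.03], [28, 90, 57, 0.098, -0.006, -0.046], [38, 120, 76, 0.13, -0.008, -0.061], [47, 150, 95, 0.163, -0.01, -0.076], [56, 180, 114, 0.195, -0.012, -0.091], [66, 210, 133, 0.228, -0.014, -0.107], [75, 235, 152, 0.26, -0.016, -0.122], [75, 235, 152, 0.26, -0.016, -0.122], [75, 235, 152, 0.26, -0.016, -0.122]],
], hand=20, newtons=30)

```text
time: 0.98
tool_pos: [0.6244, -0.236, 0.1487]
orientation: [-0.13, 0.99, 0.06, -0.009]
wrist_force: [-0.4, 0.1, 0.2]
gripper_width: 0.335
```

```bash
python3 - <<'E'
from workcell import sensors,cams
import cv2,pickle
from h import *
o=sensors.get_obs();q=o['orientation'];R=Ro.from_quat([q[1],q[2],q[3],q[0]]).as_matrix()
c=cams.read_camera('wrist');cv2.imwrite('pics/w1.png',c['frame']);pickle.dump((o,c),open('c1.pkl','wb'))
print(o['time'],o['tool_pos'],o['gripper_width']);print(R.round(3));print(o['wrist_force'])
E
```

```text
0.9833 [ 0.62436579 -0.23601289  0.14867707] 0.3349867245997177
[[ 0.993  0.116 -0.034]
 [ 0.12  -0.959  0.257]
 [-0.003 -0.259 -0.966]]
[-0.41467742  0.05207511  0.22780222]
```

View pics/w1.png

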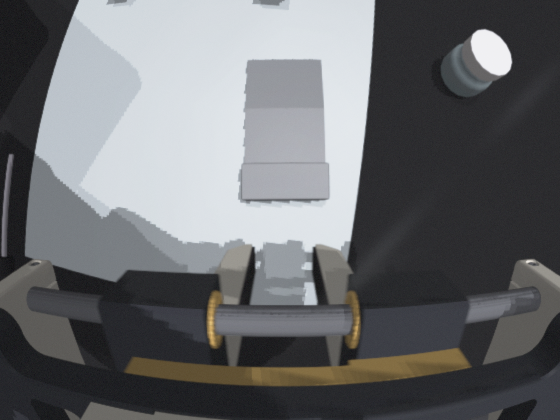

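```bash
python3 - <<'E'
import pickle;from h import *
np.set_printoptions(precision=1,suppress=True)
o,w=pickle.load(open('c1.pkl','rb'))
for n,u,v,z in [('backL',242,199,.028),('backR',328,200,.028),('thinL',248,60,.001),('thinR',321.5,60,.001),('tipL',252,247,0),('bar',272,0,.04)]:
    print(n,onz(wray(w,o,u,v),z))
E
```

```text
backL [ 589.6 -182.7   28. ]
backR [ 647.7 -176.2   28. ]
thinL [574.8 -68.6   1. ]
thinR [634.5 -61.3   1. ]
tipL [ 597.9 -218.1    0. ]
bar [591.2 -33.   40. ]
```

Emit:
jog_arm([
  [[0, 4, 15, 0, 0, 0], [0, 8, 30, 0, 0, 0], [0, 12, 45, 0, 0, 0], [0, 15, 57, 0, 0, 0], [0, 15.7, 58.6, 0, 0, 0], [0, 15.7, 58.6, 0, 0, 0], [0, 9, 60, 0, 0, 0], [0, 5, 61.5, 0, 0, 0], [0.5, 2, 62.3, 0, 0, 0], [0.5, 2, 62.3, 0, 0, 0]],
])

```text
time: 1.87
tool_pos: [0.624, -0.2201, 0.0907]
orientation: [-0.129, 0.99, 0.061, -0.008]
wrist_force: [-0.6, -0.9, 0.2]
gripper_width: 0.202
```

Emit:
jog_arm([
  [[-0.4, -4.5, 3.2, 0, 0, 0], [-0.8, -9.5, 4.5, 0, 0, 0], [-1.2, -15, 6, 0, 0, 0], [-1.8, -22, 7.9, 0, 0, 0], [-2.4, -29, 9.8, 0, 0, 0], [-3, -36, 11.7, 0, 0, 0], [-3.6, -43.5, 13.7, 0, 0, 0], [-4.2, -51, 15.7, 0, 0, 0], [-4.8, -58, 17.6, 0, 0, 0], [-5.2, -62, 18.7, 0, 0, 0]],
])

```text
time: 2.7
tool_pos: [0.6105, -0.1562, 0.088]
orientation: [-0.13, 0.99, 0.061, -0.008]
wrist_force: [0.4, -2.1, 0.8]
gripper_width: 0.2
```

```bash
python3 - <<'E'
from workcell import sensors,cams
import cv2,pickle
o=sensors.get_obs()
c=cams.read_camera('wrist');cv2.imwrite('pics/w2.png',c['frame']);pickle.dump((o,c),open('c2.pkl','wb'))
print(o['time'],o['tool_pos'],o['wrist_force'])
E
```

```text
2.7 [ 0.61051077 -0.15624543  0.08797365] [ 0.44108009 -2.10931998  0.78739058]
```

View pics/w2.png

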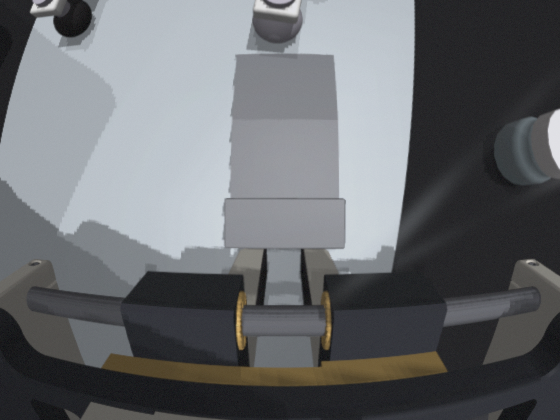

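The ball foot sits at about (278,20), just ahead of the wedge's thin edge (236–334, 55), and both fingers are square on the heel.

```bash
python3 - <<'E'
import pickle;from h import *
np.set_printoptions(precision=1,suppress=True)
o,w=pickle.load(open('c2.pkl','rb'))
P={n:onz(wray(w,o,u,v),z) for n,u,v,z in [('backL',224,247,.028),('backR',345,247,.028),('thinL',236,55,.001),('thinR',334,55,.001),('ball',278,19,.015),('ballL',253,19,.015),('ballR',303,19,.015),('ballfront',278,43,.011)]}
for k in P: print(k,P[k])
t=(P['thinL']+P['thinR'])/2;b=(P['backL']+P['backR'])/2;a=(t-b)[:2];L=np.hypot(*a);a/=L
org=b[:2]+57.5*a;f=P['ball'][:2]-org
print(L,org,a,np.degrees(np.arctan2(-a[0],a[1])),'foot in wedge',f@a,f@np.array([-a[1],a[0]]))
E
```

```text
backL [ 577.6 -128.4   28. ]
backR [ 637.4 -120.9   28. ]
thinL [563.6 -14.8   1. ]
thinR [624.   -7.1   1. ]
ball [587.4   6.   15. ]
ballL [572.5   4.5  15. ]
ballR [602.2   8.   15. ]
ballfront [589.3  -9.   11. ]
114.5682935693834 [600.6 -67.6] [-0.1  1. ] 6.892150400473809 foot in wedge 74.60623811753597 4.299278243069652
```

Emit:
jog_arm([
  [[-0.2, -3.9, 1, 0, 0, 0], [-0.4, -7.7, 2.1, 0, 0, 0], [-0.6, -11.6, 3.1, 0, 0, 0], [-0.8, -15.5, 4.1, 0, 0, 0], [-1, -19.3, 5.2, 0, 0, 0], [-1.2, -23.2, 6.2, 0, 0, 0], [-1.5, -27, 7.2, 0, 0, 0], [-1.8, -31, 8.3, 0, 0, 0], [-2, -34.8, 9.3, 0, 0, 0], [-2.2, -38.6, 10.4, 0, 0, 0]],
])

```text
time: 3.58
tool_pos: [0.6039, -0.1184, 0.088]
orientation: [-0.129, 0.99, 0.061, -0.007]
wrist_force: [1.8, -6.1, 0.6]
gripper_width: 0.2
```

Emit:
jog_arm([
  [[-0.2, -3.6, 1, 0, 0, 0], [-0.4, -7.2, 1.9, 0, 0, 0], [-0.6, -10.8, 2.9, 0, 0, 0], [-0.8, -14.4, 3.9, 0, 0, 0], [-1, -18, 4.8, 0, 0, 0], [-1.2, -21.6, 5.8, 0, 0, 0], [-1.4, -25.2, 6.8, 0, 0, 0], [-1.6, -28.8, 7.7, 0, 0, 0], [-1.8, -31.9, 8.5, 0, 0, 0], [-1.8, -31.9, 8.5, 0, 0, 0]],
])

```text
time: 4.42
tool_pos: [0.5983, -0.0862, 0.0881]
orientation: [-0.128, 0.99, 0.061, -0.007]
wrist_force: [2.6, -6.8, -0.7]
gripper_width: 0.197
```

```bash
python3 - <<'E'
from workcell import sensors,cams
import cv2,pickle
o=sensors.get_obs()
c=cams.read_camera('wrist');cv2.imwrite('pics/w3.png',c['frame']);pickle.dump((o,c),open('c3.pkl','wb'))
print(o['time'],o['tool_pos'],o['wrist_force'])
E
```

```text
4.4167 [ 0.59831934 -0.08616587  0.08806827] [ 2.62631435 -6.7580794  -0.68002803]
```

View pics/w3.png

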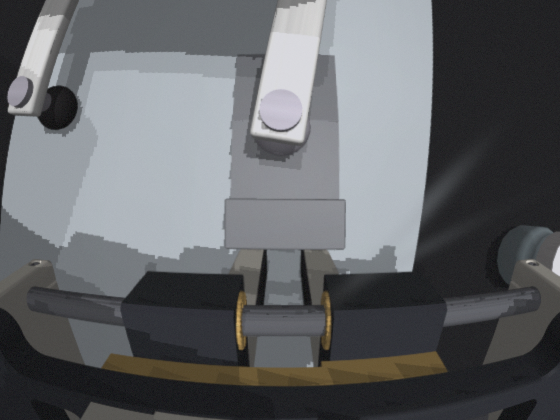

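```bash
python3 - <<'E'
import pickle;from h import *
np.set_printoptions(precision=1,suppress=True)
o,w=pickle.load(open('c3.pkl','rb'));o2,w2=pickle.load(open('c2.pkl','rb'))
print('left ball before',onz(wray(w2,o2,72,18),.015),'now',onz(wray(w,o,60,107),.015))
b=(onz(wray(w,o,224,247),.028)+onz(wray(w,o,345,247),.028))[:2]/2
a=np.array([-.12,.993]);org=b+57.5*a;print('origin',org)
for n,u,v,z in [('ballfront',281,154,.0193),('boss',281,110,.063),('hf',285,200,.028)]:
    p=onz(wray(w,o,u,v),z);f=p[:2]-org;print(n,p,f@a,f@np.array([-a[1],a[0]]))
E
```

```text
left ball before [436.5  11.8  15. ] now [439.1  12.3  15. ]
origin [588.6   2.4]
ballfront [587.9  -7.9  19.3] -10.083999028314869 1.9530456418350952
boss [586.8   2.8  63. ] 0.6255117643270507 1.776436359045319
hf [592.9 -31.6  28. ] -34.2010803895878 -0.13515486639740906
```

The foot is at about x = +3 to +4 mm on the step and the meter has hardly moved. I'll push 7 mm more, then draw back.

Emit:
jog_arm([
  [[0, -1.3, 0.4, 0, 0, 0], [0, -2.7, 0.7, 0, 0, 0], [0, -4.1, 1.1, 0, 0, 0], [0, -5.4, 1.5, 0, 0, 0], [0, -6.8, 1.8, 0, 0, 0], [0, -6.8, 1.8, 0, 0, 0], [0, -6.8, 1.8, 0, 0, 0], [0, -4, 1, 0, 0, 0], [0, 0, 0, 0, 0, 0], [0, 6, -1.6, 0, 0, 0]],
])

```text
time: 5.3
tool_pos: [0.5983, -0.0913, 0.0877]
orientation: [-0.13, 0.99, 0.061, -0.008]
wrist_force: [-0.4, -0.5, -0.0]
gripper_width: 0.199
```

Emit:
jog_arm([
  [[0, 8, -2, 0, 0, 0], [0, 16, -4, 0, 0, 0], [0, 24, -6.5, 0, 0, 0], [0, 30, -10, 0, 0, 0], [0, 34, -16, 0, 0, 0], [0, 38, -24, 0, 0, 0], [0, 40, -32, 0, 0, 0], [0, 40, -36, 0, 0, 0], [0, 40, -36, 0, 0, 0], [0, 40, -36, 0, 0, 0]],
])

```text
time: 6.13
tool_pos: [0.6044, -0.1389, 0.1127]
orientation: [-0.129, 0.99, 0.061, -0.008]
wrist_force: [-0.2, 0.6, 0.5]
gripper_width: 0.201
```

```bash
python3 - <<'E'
from workcell import sensors,cams
import cv2,pickle,numpy as np
o=sensors.get_obs()
c=cams.read_camera('wrist');s=cams.read_camera('scene')['frame'];pickle.dump((o,c),open('c4.pkl','wb'))
d=cams.read_camera('side')['frame']
im=np.zeros((560,800,3),np.uint8);im[:420,:560]=c['frame'];im[:300,560:]=cv2.resize(s[130:250,230:326],(240,300));im[300:500,560:]=cv2.resize(d[140:300,240:400],(240,200))
cv2.imwrite('pics/w4.png',im)
print(o['time'],o['tool_pos'],o['wrist_force'])
E
```

```text
6.1333 [ 0.60444273 -0.13892986  0.11266872] [-0.23353795  0.56719104  0.46506934]
```

View pics/w4.png

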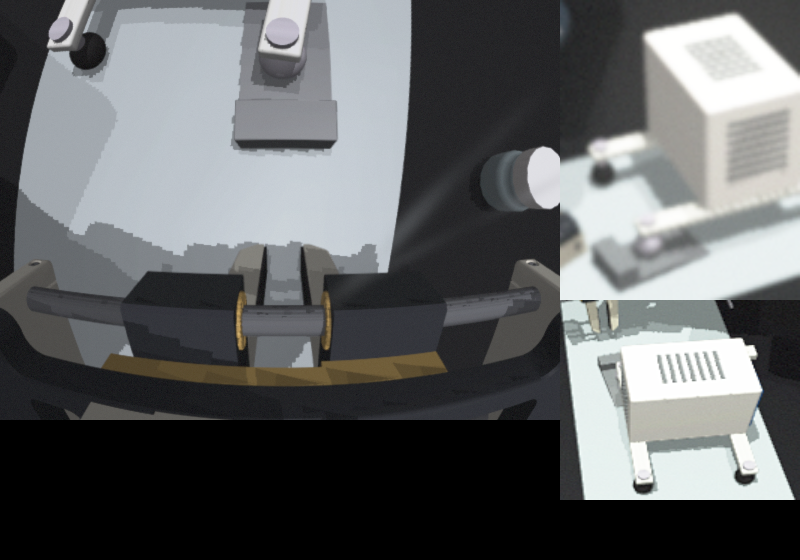

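```bash
python3 - <<'E'
import pickle;from h import *
np.set_printoptions(precision=1,suppress=True)
o,w=pickle.load(open('c4.pkl','rb'))
L,R=onz(wray(w,o,233.5,139),.028)[:2],onz(wray(w,o,337,140),.028)[:2]
b=(L+R)/2;x=(R-L)/np.hypot(*(R-L));a=np.array([-x[1],x[0]]);org=b+57.5*a;print('origin',org,a,np.hypot(*(R-L)))
for n,u,v,z in [('ballfront',283,78,.0193),('heelfront',286,100,.028),('leftball',89,50,.015)]:
    p=onz(wray(w,o,u,v),z);f=p[:2]-org;print(n,p,f@a,f@-x)
E
```

```text
origin [588.2   8.3] [-0.1  1. ] 59.82227634253435
ballfront [588.3  -7.8  19.3] -15.984544497143041 1.6989981164118393
heelfront [592.3 -25.3  28. ] -33.815454656633534 -0.22687360696798217
leftball [437.3  12.8  15. ] 21.770831652980007 149.34120734241924
```

```bash
python3 -c "
from workcell import close_job
print(close_job())"
```

```text
the job is handed in; nothing more can be done
None
```

I pushed the wedge about 142 mm, thin end first, under the steel foot using both fingers square on the heel. Then I drew the hand back clear and handed the job in at about 6.3 s.

- **Foot on the step:** the last wrist picture puts the foot at about x = -1.5 mm and y = +2 mm in the wedge frame, on the flat step. The finger travel gives about x = -3 mm, which agrees with the picture to within 2 mm.
- **Meter:** it moved about 1 to 3 mm at most, within measuring error. I judged it level from the foot's position on the step and the look of the pictures; I did not measure the tilt itself.
- **Forces:** the push took about 7 N. The wrist force was near zero after drawing back.
- **Bystanders:** the path kept well away from the bottle, jar and screwdriver, though I did not re-measure where they stand. No check failed.

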